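# Make up two electronics lesson kits

### The arm

A 7-joint arm with a two-finger parallel gripper is mounted at the origin on the work surface. World frame = base frame: x ahead of the robot, y to its left, z up, the work surface at z = 0. Lengths are in m, angles in rad, forces in N, time in s.
With the tool pointing down it reaches from about 0.4 to 0.85 m from the base axis. Payload 4.5 kg.
Tool frame: the origin (TCP) lies at the very end of the fingers, on their centre line; the grasp point (between the pads) lies 19 mm behind it; z points along the fingers, y is the line along which they close (so a half turn about z gives the same grasp; the last joint's range is limited). The gripper opens to 88 mm and grips with 3 to 60 N. Pads are 18 mm wide; open, the fingers measure 123 mm over their backs; the gripper's body (75 mm by 187 mm) begins 45 mm behind the grasp point.
Start: joints at [-1.269, 0.689, -0.195, 1.565, 0.157, 0.902, -0.215], TCP at [0.165, 0.603, 0.239] pointing down, gripper open.
Joint ranges: [-3.01, 3.01], [-0.46, 2.08], [-1.47, 1.51], [0.13, 2.56], [-1, 4.14], [0.04, 2.09], [-2.66, 2.66]. Speed limits (rad/s): [2.57, 2.57, 3.14, 3.14, 3.14, 3.14, 3.14].

### API

Orientations are given as a unit quaternion [x, y, z, w].
In Python, from plant import r gives the robot as it stands. The module is installed in compiled form; this text tells all that it offers.
- The arm moves only by the tool step_arm, never from a script. Its argument "increments" is a list of rows, each a list of 2 entries, a list of its own where there are three numbers: the shift along the world's x, y, z in cm, then the turn, a rotation vector about the world's x, y, z in degrees. A call has exactly 10 rows; each row shifts and turns the commanded pose from where the row before left it; what a row does not reach is not made up. A row lasts 1/10 s, in which the tool goes at most 50 mm and 8.59 degrees, less where a joint would pass 70% of its speed; a pose out of reach is approached as far as the arm can. A call is refused whole if a number of a shift passes 5 or a number of a turn 8.59, either way. A call with a gripper value outside its range is refused whole. "fingers" is the opening, from 0 (shut) to 1 (fully open), set as the call begins (left out, the last holds). The fingers move at their own pace and stop on an object; "grip_force" is the grip in N (left out, the last holds). Time passes only in rows, so rows that do not move let the fingers close, or fill a call up. It gives the time, the measured TCP pose, the force, the opening and the grip force at its end, in the units of the state.
- r.get_state(): the state, without advancing time (a new reading comes with each control period).
- r.snapshot(name): name is "side" or "top"; returns (picture, depth): 420x560x3 uint8, red, green, blue; 420x560 float32, m along the optical axis (not along the pixel's ray), 0 where there is no reading.
- r.calibration(name): a dict with "fov_y" (degrees; the focal length in pixels is half the picture's height over the tangent of half this angle, whatever the lens; pixels are square), "cx", "cy" (the principal point, pixels), "R" (3x3) and "t" (3): a world point X has camera coordinates R X + t. Camera axes: x right, y down, z forward; pixel columns grow to the right and rows downward; lengths in m; the calibration is good to about 2 mm. A picture is of the moment at which its call begins. calibration takes no time and is no camera call.
- r.finish_job(): hands the job in; it is judged then, once.
The state is a dict: "clock": time; "q": joint angles; "qd": joint speeds; "joint_torque": joint torques, N m; "tool_pos": TCP position; "eef_rot": TCP orientation; "contact_force": force on the tool from outside, world axes, zero at the start; "moment": the same for the moment, N m; "opening": opening from 0.0 (shut) to 1.0 (fully open); "finger_force": force on a finger pad.
Only numpy, scipy, OpenCV 4.12 (cv2) and the standard library are available. Lean on these libraries where they do the work, as an engineer would, in place of code of your own. Each camera call takes 0.05 s, during which the arm holds its last target. There are 200 camera calls.

### The job

Make up two lesson kits from the parts on the bench. Distance kit, in the tray with two compartments: the large breadboard in the big compartment and the ultrasonic sensor in the small one. Motor kit, in the tray with three compartments: the mini breadboard in the compartment nearest the robot, the potentiometer dial in the middle one and the servo in the farthest; every part rests flat on its compartment's floor, the same way up as now, and the battery holder, controller board and solder spool stay where they are.

Things in the scene. Friction and masses are not known exactly. Their poses are not given: they have to be found in the camera images.
- tray_two: Grey kit tray with TWO compartments, fixed to the bench, 208 (x) x 132 (y) x 20 mm high; floor 4 mm, walls and divider 4 mm thick, all 20 mm high. Big compartment: x -100..+16 (centre -42); small: x +20..+100 (centre +60); both y -62..+62. Left or right of the loose parts; own x points away from the robot (within 0.2 rad). Origin: centre of the underside; z up.
- tray_three: Grey kit tray with THREE equal compartments in a row along x, fixed to the bench, 232 (x) x 132 (y) x 20 mm high; floor 4 mm, walls and dividers 4 mm thick, all 20 mm high. Compartment centres x = -76, 0, +76; each 72 (x) x 124 (y) mm inside. On the other side from tray_two; own x points away from the robot (within 0.2 rad). Origin: centre of the underside; z up.
- board_large: Large white breadboard, a flat slab 82 (x) x 54 (y) x 9.5 mm with a groove along x and rows of slots on top. Grip across y (54 mm). Origin: centre of the underside; z up.
- board_mini: Mini white breadboard, like the large one but 46 (x) x 35 (y) x 9.5 mm. Grip across y (35 mm). Origin: centre of the underside; z up.
- sensor: Ultrasonic distance sensor lying on its back: block 46 (x) x 22 (y) x 9 mm, with a blue top, bearing two metal cylinders 16 mm across, side by side along x (at x = -13 and +13 mm), reaching z = 21 mm. Grip the block across y (22 mm). Origin: centre of the underside; z up.
- servo: Black servo motor standing upright: body 40 (x) x 20 (y) x 37 mm; ears 54 (x) x 18 (y) mm at z 27..30 mm; a white horn 28 x 6 mm on top at x = +10 mm, up to z = 44 mm. Grip the body across y (20 mm), best at 10 to 25 mm height. Origin: centre of the underside; z up.
- dial: Potentiometer dial: grey block 36 (x) x 28 (y) x 12 mm with a fixed black round knob, 20 mm across, on top, reaching z = 28 mm. Grip the block across y (28 mm). Origin: centre of the underside; z up.
- battery_holder: Bystander: black holder with two round cells side by side along x, 58 (x) x 32 (y) x 21 mm. Origin: centre of the underside; z up.
- controller: Bystander: narrow green controller board with two black header rows along x, 54 (x) x 24 (y) x 12 mm. Origin: centre of the underside; z up.
- spool: Bystander: round solder spool standing on its flange, 42 mm across, 30 mm high. Origin: centre of the underside; z up.
There are look-alikes about, which are no part of the job. Leave any orange look-alike of the board_large alone.

How it is judged:
By the outcome, as a careful person would: the job done as asked, in the order asked, and still so for the second after the job is handed in, with the robot touching nothing.
It also fails if it takes over 125 s, if anything falls off the work surface, if the arm or the gripper's body presses on something with over 40 N, if the wrist force passes 120 N, or if a joint passes its speed limit or range.

## Working session

There is one attempt and no reset: what is moved stays moved. The work goes in short steps, Python scripts to look and compute and a tool call to move; the robot and the scene stay as the last step left them, time stands still between calls to the robot, and variables do not carry over. Pictures are saved under pics/ and viewed, at most 14 in all, crops included, and the job is handed in when it is done.

Besides the shell and the picture viewer there is one more tool, called by a JSON object that holds its "name" and its "arguments", one argument or row to a line. step_arm: Moves the arm, as the interface text tells. Its arguments: {"type":"object","properties":{"increments":{"type":"array","items":{"type":"array"}},"fingers":{"type":"number"},"grip_force":{"type":"number"}},"required":["increments"]}

```bash
mkdir -p pics
cat > h.py <<'E'
import numpy as np, cv2
from plant import r
def cal(n):
    c=r.calibration(n); f=210/np.tan(np.radians(c["fov_y"])/2); return c,f
def snap(n,f):
    p,d=r.snapshot(n); cv2.imwrite(f"pics/{f}.png",p[:,:,::-1]); np.save(f"pics/{n}.npy",d); cv2.imwrite(f"pics/{n}_last.png",p[:,:,::-1]); return p,d
def cloud(n,d):
    c,f=cal(n); v,u=np.mgrid[:420,:560]
    P=np.stack([(u-c["cx"])*d/f,(v-c["cy"])*d/f,d],-1)
    return (P-np.array(c["t"]))@np.array(c["R"])
def at_z(n,u,v,z):
    c,f=cal(n); R=np.array(c["R"]);o=-R.T@np.array(c["t"]); w=R.T@np.array([(u-c["cx"])/f,(v-c["cy"])/f,1]); return o+w*(z-o[2])/w[2]
E
python3 - <<'E'
from h import *
for n in ("top","side"):
    p,d=snap(n,n+"0"); c,f=cal(n); print(n,f,c, (d==0).mean())
print(r.get_state())
E
```

```text
top 514.3324271801632 {'fov_y': 44.42001892513987, 'cx': 276.0355382110682, 'cy': 217.08748270862768, 'R': array([[-0.00946903, -0.99948331,  0.03071557],
       [-0.99552537,  0.00653453, -0.09426841],
       [ 0.09401899, -0.03147076, -0.99507287]]), 't': array([-0.01089057,  0.50124677,  1.05014493])} 0.003958333333333334
side 429.44619334306583 {'fov_y': 52.117441157100515, 'cx': 285.2392228144219, 'cy': 207.7015898960729, 'R': array([[ 0.85017956, -0.52644634, -0.00699742],
       [-0.28088149, -0.44228553, -0.85175648],
       [ 0.44530922,  0.7261114 , -0.52389114]]), 't': array([-0.41928926,  0.17775207,  0.67017531])} 0.004107142857142857
{'clock': 0.1, 'q': array([-1.26922021,  0.68992631, -0.1945425 ,  1.56620905,  0.15727781,
        0.90246863, -0.21510044]), 'qd': array([ 0.00074506, -0.00238887,  0.00031883, -0.00284071, -0.00051148,
       -0.00072607,  0.00114947]), 'joint_torque': array([-4.14838243e-03, -5.28496027e+01, -1.27164379e+00, -1.53837401e+01,
       -5.25308470e-02,  1.99674789e-03,  4.61638604e-05]), 'tool_pos': array([0.16524427, 0.60219199, 0.23798268]), 'eef_rot': array([ 1.33450899e-01,  9.91055094e-01, -8.08239951e-04, -6.91545042e-05]), 'contact_force': array([-0.54663334,  0.10615926, -0.2823804 ]), 'moment': array([ 0.02782942, -0.02301193,  0.00865368]), 'finger_force': 0.0, 'opening': 1.004896537088539}
```

View pics/top0.png

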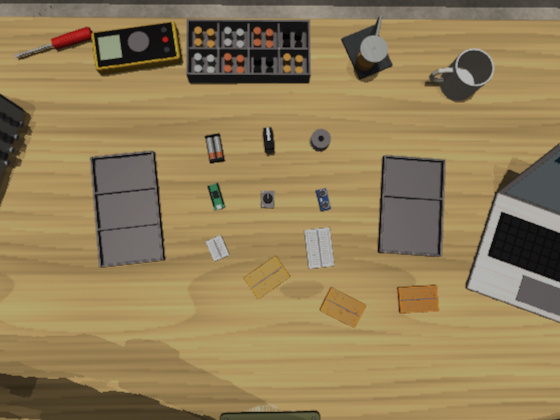

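View pics/side0.png

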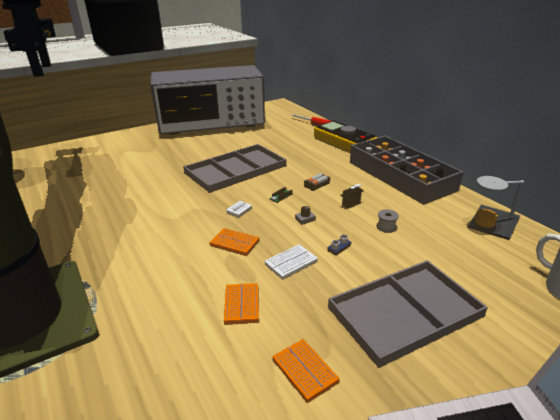

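The top view shows one large white breadboard at (319,248). The look-alikes at (267,277), (343,307) and (418,299) are orange. The mini board is at (217,248), the dial at (268,199), the sensor at (323,199) and the servo at (269,140). Bystanders are the batteries (215,148), controller (216,196) and spool (321,139). tray_three is on the left at (128,209) and tray_two on the right at (411,206).

Run:
```python
from h import *
p=cv2.imread("pics/top0.png"); cv2.imwrite("pics/crop1.png",cv2.resize(p[120:275,195:345],None,fx=5,fy=5,interpolation=cv2.INTER_CUBIC)[:, :][:600*2].astype(np.uint8)) 
im=cv2.imread("pics/crop1.png"); cv2.imwrite("pics/crop1.png",cv2.resize(im,(580,600)))
d=np.load("pics/top.npy"); W=cloud("top",d)
box=lambda n,W,m:None
z=W[...,2]; print("bench z",np.median(z[300:330,180:240]), z[300:330,180:240].std())
m=((z>0.005)&(z<0.06)&(d>0)).astype(np.uint8); m[:110]=0
k,l,st,ce=cv2.connectedComponentsWithStats(m)
for i in range(1,k):
    if st[i,4]<60: continue
    q=W[l==i]; rc=cv2.minAreaRect((q[:,:2]*1000).astype(np.float32)); print(ce[i].round(),st[i,4],np.round(rc[0],1),np.round(rc[1],1),round(rc[2],1),"zmax",np.percentile(q[:,2],[50,95]).round(4))
```

```text
bench z -0.00012882926769574622 0.06301418604544386
[ 10. 138.] 656 [657.8 529.4] [ 19.5 148.5] 72.5 zmax [0.0384 0.0578]
[269. 141.] 244 [663.4  -1. ] [54.2 20. ] 5.6 zmax [0.0365 0.0443]
[321. 139.] 316 [ 667.  -111.4] [38.5 41.9] 89.4 zmax [0.0295 0.0326]
[215. 148.] 400 [651.  114.1] [58.6 31.8] 10.2 zmax [0.0176 0.0221]
[127. 207.] 1970 [524.5 298.3] [236.5 138.1] 6.1 zmax [0.0161 0.0223]
[414. 203.] 1427 [ 524.8 -307.8] [139.8 209.1] 86.1 zmax [0.0166 0.0221]
[216. 197.] 146 [546.5 111. ] [53.7 23.3] 16.3 zmax [0.0092 0.0143]
[521. 253.] 9170 [ 422.6 -552.6] [211.1 234.3] 69.5 zmax [0.0154 0.0326]
[323. 200.] 222 [ 539.5 -116.8] [45.7 22.1] 13.1 zmax [0.0116 0.0226]
[268. 199.] 223 [540.9   2.3] [27.5 35.1] 89.1 zmax [0.013  0.0298]
[319. 248.] 974 [ 436.6 -106.1] [81.8 54.3] 5.8 zmax [0.0092 0.0122]
[217. 248.] 367 [438.6 107.9] [47.  36.3] 23.4 zmax [0.0092 0.0129]
[267. 277.] 992 [376.2   4.9] [53.9 82.1] 34.0 zmax [0.0094 0.0126]
[418. 299.] 985 [ 327.8 -313. ] [56.  83.2] 2.8 zmax [0.009  0.0125]
[343. 308.] 1009 [ 312.3 -153.9] [82.8 55.1] 62.9 zmax [0.0093 0.0124]
[272. 416.] 714 [95.2  0.5] [204.2  14.4] 89.5 zmax [0.0115 0.0151]
```

View pics/crop1.png

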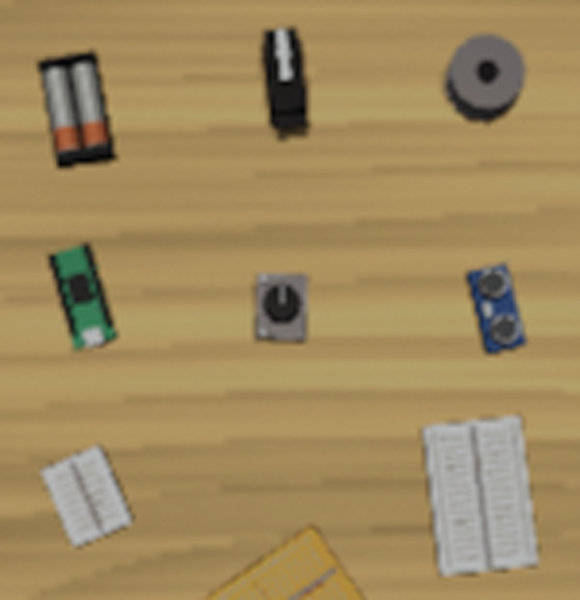

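Every measured size matches its part, so I'm starting with the large board at (436.6, -106.1) mm, yaw 5.8°. The gripper's yaw is now -15.4°.

{"name": "step_arm", "arguments": {
  "increments": [
    [[2.7, -3.0, 0], [0, 0, 2.1]],
    [[2.7, -3.0, 0], [0, 0, 2.1]],
    [[2.7, -3.0, 0], [0, 0, 2.1]],
    [[2.7, -3.0, 0], [0, 0, 2.1]],
    [[2.7, -3.0, 0], [0, 0, 2.1]],
    [[2.7, -3.0, 0], [0, 0, 2.1]],
    [[2.7, -3.0, 0], [0, 0, 2.1]],
    [[2.7, -3.0, 0], [0, 0, 2.1]],
    [[2.7, -3.0, 0], [0, 0, 2.1]],
    [[2.7, -3.0, 0], [0, 0, 2.1]]
  ],
  "fingers": 1,
  "grip_force": 20
}}

```text
clock: 1.1
tool_pos: [0.4361, 0.3012, 0.2385]
eef_rot: [-0.05, 0.999, -0.0, -0.0]
contact_force: [-0.3, -0.3, 0.3]
opening: 1.0
finger_force: 0.0
```

{"name": "step_arm", "arguments": {
  "increments": [
    [[0, -4, -1], [0, 0, 0]],
    [[0, -4, -1], [0, 0, 0]],
    [[0, -4, -1], [0, 0, 0]],
    [[0, -4, -1], [0, 0, 0]],
    [[0, -4, -1], [0, 0, 0]],
    [[0, -4, -1], [0, 0, 0]],
    [[0, -4, -1], [0, 0, 0]],
    [[0, -4, -1], [0, 0, 0]],
    [[0, -4, -1], [0, 0, 0]],
    [[0, -4, -1], [0, 0, 0]]
  ]
}}

```text
clock: 2.1
tool_pos: [0.4352, -0.0988, 0.1382]
eef_rot: [-0.049, 0.999, 0.0, -0.0]
contact_force: [0.7, 0.7, -0.1]
opening: 1.003
finger_force: 0.0
```

{"name": "step_arm", "arguments": {
  "increments": [
    [[0.1, -0.5, -1], [0, 0, 0]],
    [[0, -0.25, -2], [0, 0, 0]],
    [[0, 0, -2], [0, 0, 0]],
    [[0, 0, -2], [0, 0, 0]],
    [[0, 0, -2], [0, 0, 0]],
    [[0, 0, -2], [0, 0, 0]],
    [[0, 0, -1.2], [0, 0, 0]],
    [[0, 0, -0.8], [0, 0, 0]],
    [[0, 0, -0.5], [0, 0, 0]],
    [[0, 0, 0], [0, 0, 0]]
  ]
}}

```text
clock: 3.1
tool_pos: [0.4377, -0.1047, 0.0141]
eef_rot: [-0.051, 0.999, 0.0, -0.003]
contact_force: [0.6, 0.5, -0.8]
opening: 0.998
finger_force: 0.0
```

{"name": "step_arm", "arguments": {
  "increments": [
    [[0, 0, 0], [0, 0, 0]],
    [[0, 0, 0], [0, 0, 0]],
    [[0, 0, 0], [0, 0, 0]],
    [[0, 0, 0], [0, 0, 0]],
    [[0, 0, 0], [0, 0, 0]],
    [[0, 0, 0], [0, 0, 0]],
    [[0, 0, 0], [0, 0, 0]],
    [[0, 0, 0], [0, 0, 0]],
    [[0, 0, 0], [0, 0, 0]],
    [[0, 0, 0], [0, 0, 0]]
  ],
  "fingers": 0,
  "grip_force": 20
}}

```text
clock: 4.1
tool_pos: [0.4378, -0.1057, 0.0147]
eef_rot: [-0.049, 0.999, -0.0, -0.002]
contact_force: [0.1, 0.5, -0.5]
opening: 0.112
finger_force: 0.0
```

Run:
```python
# compartment centres, world mm
import numpy as np
for n,c,a,xs in (("two",(524.8,-307.8),-3.9,(-42,60)),("three",(524.5,298.3),6.1,(-76,0,76))):
    a=np.radians(a)
    for x in xs: print(n,x,np.round([c[0]+x*np.cos(a),c[1]+x*np.sin(a)],1))
```

```text
two -42 [ 482.9 -304.9]
two 60 [ 584.7 -311.9]
three -76 [448.9 290.2]
three 0 [524.5 298.3]
three 76 [600.1 306.4]
```

Some of the descent wasn't reached, so the fingers closed above the board. I'm reopening before I go lower.

{"name": "step_arm", "arguments": {
  "increments": [
    [[0, 0, 0], [0, 0, 0]],
    [[0, 0, 0], [0, 0, 0]],
    [[0, 0, 0], [0, 0, 0]],
    [[0, 0, 0], [0, 0, 0]],
    [[0, 0, 0], [0, 0, 0]],
    [[0, 0, 0], [0, 0, 0]],
    [[0, 0, 0], [0, 0, 0]],
    [[0, 0, 0], [0, 0, 0]],
    [[0, 0, 0], [0, 0, 0]],
    [[0, 0, 0], [0, 0, 0]]
  ],
  "fingers": 1
}}

```text
clock: 5.1
tool_pos: [0.4378, -0.1057, 0.0147]
eef_rot: [-0.049, 0.999, -0.0, -0.002]
contact_force: [-0.2, 0.3, -1.1]
opening: 0.988
finger_force: 0.0
```

{"name": "step_arm", "arguments": {
  "increments": [
    [[0, 0, -0.3], [0, 0, 0]],
    [[0, 0, -0.3], [0, 0, 0]],
    [[0, 0, -0.3], [0, 0, 0]],
    [[0, 0, -0.2], [0, 0, 0]],
    [[0, 0, 0], [0, 0, 0]],
    [[0, 0, 0], [0, 0, 0]],
    [[0, 0, 0], [0, 0, 0]],
    [[0, 0, 0], [0, 0, 0]],
    [[0, 0, 0], [0, 0, 0]],
    [[0, 0, 0], [0, 0, 0]]
  ]
}}

```text
clock: 6.1
tool_pos: [0.4378, -0.1057, 0.0038]
eef_rot: [-0.049, 0.999, -0.0, -0.002]
contact_force: [0.7, -0.2, 0.6]
opening: 1.003
finger_force: 0.0
```

```bash
python3 -c "
from h import *
s=r.get_state();print(s['q'],s['tool_pos'],s['contact_force'],s['opening'])"
```

```text
[ 0.22820992  0.94851901 -0.15278512  2.21323285  1.65256582  0.12580291
  0.15478525] [ 0.43781326 -0.10567928  0.00379782] [ 0.66329338 -0.22414152  0.64625827] 1.0033759763784107
```

{"name": "step_arm", "arguments": {
  "increments": [
    [[0, 0, 0], [0, 0, 0]],
    [[0, 0, 0], [0, 0, 0]],
    [[0, 0, 0], [0, 0, 0]],
    [[0, 0, 0], [0, 0, 0]],
    [[0, 0, 0], [0, 0, 0]],
    [[0, 0, 0], [0, 0, 0]],
    [[0, 0, 0], [0, 0, 0]],
    [[0, 0, 0.2], [0, 0, 0]],
    [[0, 0, 0.4], [0, 0, 0]],
    [[0, 0, 0.4], [0, 0, 0]]
  ],
  "fingers": 0,
  "grip_force": 20
}}

```text
clock: 7.1
tool_pos: [0.4378, -0.1056, 0.0139]
eef_rot: [-0.05, 0.999, -0.0, -0.002]
contact_force: [-0.8, -0.8, -0.3]
opening: 0.609
finger_force: 20.0
```

{"name": "step_arm", "arguments": {
  "increments": [
    [[0, 0, 0.8], [0, 0, 0]],
    [[0, 0, 0.8], [0, 0, 0]],
    [[0, 0, 0.9], [0, 0, 0]],
    [[0.2, -1, 1], [0, 0, -0.7]],
    [[0.6, -2.5, 0.5], [0, 0, -1.5]],
    [[0.6, -2.5, 0], [0, 0, -1.5]],
    [[0.6, -2.5, 0], [0, 0, -1.5]],
    [[0.6, -2.5, 0], [0, 0, -1.5]],
    [[0.6, -2.5, 0], [0, 0, -1.5]],
    [[0.6, -2.5, 0], [0, 0, -1.5]]
  ]
}}

```text
clock: 8.1
tool_pos: [0.4755, -0.2668, 0.0534]
eef_rot: [0.036, 0.999, 0.0, -0.002]
contact_force: [0.9, 0.6, -0.3]
opening: 0.608
finger_force: 20.0
```

{"name": "step_arm", "arguments": {
  "increments": [
    [[0.4, -1.9, 0], [0, 0, 0]],
    [[0.4, -1.9, 0], [0, 0, 0]],
    [[0, 0, -0.8], [0, 0, 0]],
    [[0, 0, -0.8], [0, 0, 0]],
    [[0, 0, -0.8], [0, 0, 0]],
    [[0, 0, -0.7], [0, 0, 0]],
    [[0, 0, -0.5], [0, 0, 0]],
    [[0, 0, -0.4], [0, 0, 0]],
    [[0, 0, -0.3], [0, 0, 0]],
    [[0, 0, 0], [0, 0, 0]]
  ]
}}

```text
clock: 9.1
tool_pos: [0.4836, -0.3036, 0.0101]
eef_rot: [0.035, 0.999, -0.0, -0.003]
contact_force: [0.8, 0.1, -0.3]
opening: 0.607
finger_force: 20.0
```

{"name": "step_arm", "arguments": {
  "increments": [
    [[0, -0.1, -0.1], [0, 0, 0]],
    [[0, 0, -0.1], [0, 0, 0]],
    [[0, 0, 0], [0, 0, 0]],
    [[0, 0, 0], [0, 0, 0]],
    [[0, 0, 0], [0, 0, 0]],
    [[0, 0, 0], [0, 0, 0]],
    [[0, 0, 0], [0, 0, 0]],
    [[0, 0, 0], [0, 0, 0]],
    [[0, 0, 0], [0, 0, 0]],
    [[0, 0, 0], [0, 0, 0]]
  ]
}}

```text
clock: 10.1
tool_pos: [0.4838, -0.3047, 0.0084]
eef_rot: [0.035, 0.999, -0.0, -0.002]
contact_force: [-0.5, 0.2, 0.3]
opening: 0.61
finger_force: 20.0
```

{"name": "step_arm", "arguments": {
  "increments": [
    [[0, 0, 0], [0, 0, 0]],
    [[0, 0, 0], [0, 0, 0]],
    [[0, 0, 0], [0, 0, 0]],
    [[0, 0, 0], [0, 0, 0]],
    [[0, 0, 0.3], [0, 0, 0]],
    [[0, 0, 0.8], [0, 0, 0]],
    [[0, 0, 1.5], [0, 0, 0]],
    [[0, 0, 2], [0, 0, 0]],
    [[0, 0, 2], [0, 0, 0]],
    [[0, 0, 2], [0, 0, 0]]
  ],
  "fingers": 0.8
}}

```text
clock: 11.1
tool_pos: [0.4839, -0.3048, 0.0965]
eef_rot: [0.035, 0.999, -0.0, -0.002]
contact_force: [-0.3, 0.1, -0.3]
opening: 0.801
finger_force: 0.0
```

{"name": "step_arm", "arguments": {
  "increments": [
    [[0.7, 2.35, 0], [0, 0, 2.15]],
    [[0.7, 2.35, 0], [0, 0, 2.15]],
    [[0.7, 2.35, 0], [0, 0, 2.15]],
    [[0.7, 2.35, 0], [0, 0, 2.15]],
    [[0.7, 2.35, 0], [0, 0, 2.15]],
    [[0.7, 2.35, 0], [0, 0, 2.15]],
    [[0.7, 2.35, 0], [0, 0, 2.15]],
    [[0.7, 2.35, 0], [0, 0, 2.15]],
    [[0, 0, -1.5], [0, 0, 0]],
    [[0, 0, -1], [0, 0, 0]]
  ],
  "fingers": 0.55
}}

```text
clock: 12.1
tool_pos: [0.5396, -0.1172, 0.0692]
eef_rot: [-0.115, 0.993, -0.001, -0.002]
contact_force: [-0.0, 0.6, 0.1]
opening: 0.547
finger_force: 0.0
```

Run:
```python
from h import *
p,d=snap("top","top1"); W=cloud("top",d); z=W[...,2]
m=((z>0.010)&(z<0.0165)); m[:,:375]=0; m[:,455:]=0; m[:150]=0;m[265:]=0
m=cv2.morphologyEx(m.astype(np.uint8),cv2.MORPH_OPEN,np.ones((3,3),np.uint8))
k,l,st,ce=cv2.connectedComponentsWithStats(m)
for i in range(1,k):
    if st[i,4]<60: continue
    q=W[l==i]; rc=cv2.minAreaRect((q[:,:2]*1000).astype(np.float32)); print(ce[i].round(),st[i,4],rc,np.median(q[:,2]))
cv2.imwrite("pics/crop2.png",cv2.resize(p[130:290,260:460,::-1],None,fx=3.7,fy=3.7,interpolation=cv2.INTER_CUBIC))
```

```text
[407. 237.] 150 ((460.087646484375, -294.5660095214844), (34.90155029296875, 33.95488357543945), 89.38949584960938) 0.013149759907946944
```

View pics/crop2.png

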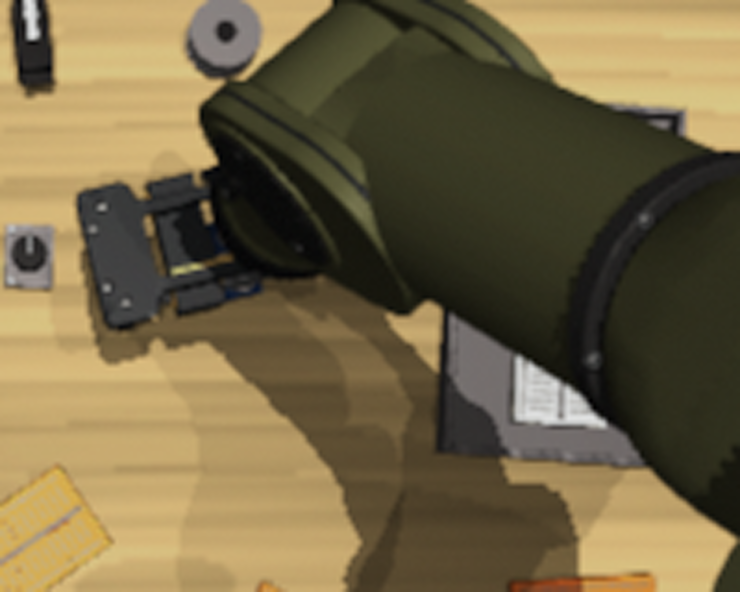

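The large board lies in the big compartment with its top at 13 mm, as it should. The gripper is over the sensor, near (200,250) in the crop, so I'll descend.

{"name": "step_arm", "arguments": {
  "increments": [
    [[0, 0, -0.8], [0, 0, 0]],
    [[0, 0, -0.8], [0, 0, 0]],
    [[0, 0, -0.8], [0, 0, 0]],
    [[0, 0, -0.8], [0, 0, 0]],
    [[0, 0, -0.8], [0, 0, 0]],
    [[0, 0, -0.8], [0, 0, 0]],
    [[0, 0, -0.8], [0, 0, 0]],
    [[0, 0, -0.6], [0, 0, 0]],
    [[0, 0, -0.3], [0, 0, 0]],
    [[0, 0, 0], [0, 0, 0]]
  ]
}}

```text
clock: 13.15
tool_pos: [0.5396, -0.1166, 0.004]
eef_rot: [-0.115, 0.993, -0.0, -0.003]
contact_force: [-0.3, 0.2, 0.3]
opening: 0.551
finger_force: 0.0
```

{"name": "step_arm", "arguments": {
  "increments": [
    [[0, 0, 0], [0, 0, 0]],
    [[0, 0, 0], [0, 0, 0]],
    [[0, 0, 0], [0, 0, 0]],
    [[0, 0, 0], [0, 0, 0]],
    [[0, 0, 0], [0, 0, 0]],
    [[0, 0, 0], [0, 0, 0]],
    [[0, 0, 0], [0, 0, 0]],
    [[0, 0, 0.2], [0, 0, 0]],
    [[0, 0, 0.6], [0, 0, 0]],
    [[0, 0, 0.8], [0, 0, 0]]
  ],
  "fingers": 0,
  "grip_force": 15
}}

```text
clock: 14.15
tool_pos: [0.5395, -0.1167, 0.0206]
eef_rot: [-0.115, 0.993, -0.0, -0.003]
contact_force: [0.3, -0.9, -0.3]
opening: 0.243
finger_force: 15.0
```

{"name": "step_arm", "arguments": {
  "increments": [
    [[0, 0, 1.5], [0, 0, 0]],
    [[0, 0, 1.5], [0, 0, 0]],
    [[0.5, -2, 0.5], [0, 0, -2.1]],
    [[0.5, -2.5, 0], [0, 0, -2.5]],
    [[0.7, -3, 0], [0, 0, -2.5]],
    [[0.7, -3, 0], [0, 0, -2.5]],
    [[0.7, -3, 0], [0, 0, -2.5]],
    [[0.7, -3, 0], [0, 0, -2.5]],
    [[0.7, -3, 0], [0, 0, -2.5]],
    [[0, 0, 0], [0, 0, 0]]
  ]
}}

```text
clock: 15.15
tool_pos: [0.5846, -0.3184, 0.0565]
eef_rot: [0.039, 0.999, -0.002, -0.001]
contact_force: [0.0, -0.5, -0.7]
opening: 0.244
finger_force: 15.0
```

{"name": "step_arm", "arguments": {
  "increments": [
    [[0, 0, -0.8], [0, 0, 0]],
    [[0, 0, -0.8], [0, 0, 0]],
    [[0, 0, -0.8], [0, 0, 0]],
    [[0, 0, -0.8], [0, 0, 0]],
    [[0, 0, -0.6], [0, 0, 0]],
    [[0, 0, -0.4], [0, 0, 0]],
    [[0, 0, -0.3], [0, 0, 0]],
    [[0, 0, -0.2], [0, 0, 0]],
    [[0, 0, 0], [0, 0, 0]],
    [[0, 0, 0], [0, 0, 0]]
  ]
}}

```text
clock: 16.15
tool_pos: [0.5851, -0.3117, 0.0087]
eef_rot: [0.034, 0.999, -0.0, -0.002]
contact_force: [-0.2, 0.1, 1.7]
opening: 0.247
finger_force: 15.0
```

{"name": "step_arm", "arguments": {
  "increments": [
    [[0, 0, -0.05], [0, 0, 0]],
    [[0, 0, 0], [0, 0, 0]],
    [[0, 0, 0], [0, 0, 0]],
    [[0, 0, 0], [0, 0, 0]],
    [[0, 0, 0], [0, 0, 0]],
    [[0, 0, 0.3], [0, 0, 0]],
    [[0, 0, 0.8], [0, 0, 0]],
    [[0, 0, 1.5], [0, 0, 0]],
    [[0, 0, 2], [0, 0, 0]],
    [[0, 0, 3], [0, 0, 0]]
  ],
  "fingers": 0.5
}}

```text
clock: 17.15
tool_pos: [0.5842, -0.3116, 0.0852]
eef_rot: [0.034, 0.999, 0.0, -0.003]
contact_force: [-0.7, 0.5, 0.9]
opening: 0.502
finger_force: 0.0
```

{"name": "step_arm", "arguments": {
  "increments": [
    [[-1.2, 3.5, 0.2], [0, 0, 2.3]],
    [[-1.2, 3.5, 0.2], [0, 0, 2.3]],
    [[-1.2, 3.5, 0.2], [0, 0, 2.3]],
    [[-1.2, 3.5, 0], [0, 0, 2.3]],
    [[-1.2, 3.5, 0], [0, 0, 2.3]],
    [[-1.2, 3.5, 0], [0, 0, 2.3]],
    [[-1.2, 3.5, 0], [0, 0, 2.3]],
    [[-1.2, 3.5, 0], [0, 0, 2.3]],
    [[-1.2, 3.5, 0], [0, 0, 2.3]],
    [[-1.2, 3.5, 0], [0, 0, 2.3]]
  ],
  "fingers": 0.7
}}

```text
clock: 18.15
tool_pos: [0.4654, 0.0398, 0.0916]
eef_rot: [-0.166, 0.986, -0.001, -0.001]
contact_force: [0.7, 0.2, 0.1]
opening: 0.699
finger_force: 0.0
```

{"name": "step_arm", "arguments": {
  "increments": [
    [[-0.8, 2.3, 0], [0, 0, 1.4]],
    [[-0.8, 2.3, 0], [0, 0, 1.4]],
    [[-0.5, 1.6, 0], [0, 0, 1.5]],
    [[-0.4, 0.7, 0], [0, 0, 0]],
    [[0, 0, -1], [0, 0, 0]],
    [[0, 0, -1], [0, 0, 0]],
    [[0, 0, -1], [0, 0, 0]],
    [[0, 0, -1], [0, 0, 0]],
    [[0, 0, -0.5], [0, 0, 0]],
    [[0, 0, 0], [0, 0, 0]]
  ]
}}

```text
clock: 19.15
tool_pos: [0.4401, 0.1069, 0.045]
eef_rot: [-0.202, 0.979, -0.001, -0.002]
contact_force: [0.4, 0.1, -0.6]
opening: 0.702
finger_force: 0.0
```

Run:
```python
from h import *
p,d=snap("top","top2"); W=cloud("top",d); z=W[...,2]
for nm,lo,hi,(v0,v1,u0,u1) in (("large",.0105,.0165,(203,250,387,438)),("sensor",.009,.03,(163,196,390,436))):
    m=((z>lo)&(z<hi)).astype(np.uint8); k=np.zeros_like(m);k[v0:v1,u0:u1]=1; q=W[(m*k)>0]; q=q[np.abs(q[:,0]-np.median(q[:,0]))<.06]
    print(nm,len(q),cv2.minAreaRect((q[:,:2]*1000).astype(np.float32)),np.percentile(q[:,2],[50,95]))
cv2.imwrite("pics/crop3.png",cv2.resize(p[120:290,80:460,::-1],None,fx=2.1,fy=2.1,interpolation=cv2.INTER_CUBIC))
```

```text
large 838 ((482.43072509765625, -304.05670166015625), (54.8076057434082, 82.18987274169922), 85.95904541015625) [0.01326131 0.01586558]
sensor 237 ((579.9990844726562, -308.4183654785156), (62.41658401489258, 107.9877700805664), 4.543948650360107) [0.01614608 0.02677572]
```

View pics/crop3.png

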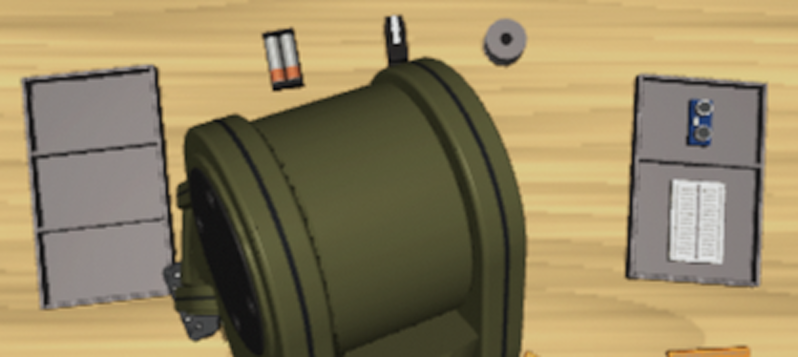

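The distance kit is placed: sensor at (700,120) and large board at (697,221) in the crop. Next is the mini board.

{"name": "step_arm", "arguments": {
  "increments": [
    [[-0.1, 0.1, -0.5], [0, 0, 0]],
    [[0, 0, -0.5], [0, 0, 0]],
    [[0, 0, -0.5], [0, 0, 0]],
    [[0, 0, -0.5], [0, 0, 0]],
    [[0, 0, -0.5], [0, 0, 0]],
    [[0, 0, -0.5], [0, 0, 0]],
    [[0, 0, -0.5], [0, 0, 0]],
    [[0, 0, -0.4], [0, 0, 0]],
    [[0, 0, -0.2], [0, 0, 0]],
    [[0, 0, 0], [0, 0, 0]]
  ]
}}

```text
clock: 20.2
tool_pos: [0.4391, 0.1082, 0.0041]
eef_rot: [-0.202, 0.979, -0.001, -0.002]
contact_force: [-0.2, 0.7, -0.3]
opening: 0.703
finger_force: 0.0
```

{"name": "step_arm", "arguments": {
  "increments": [
    [[0, 0, 0], [0, 0, 0]],
    [[0, 0, 0], [0, 0, 0]],
    [[0, 0, 0], [0, 0, 0]],
    [[0, 0, 0], [0, 0, 0]],
    [[0, 0, 0], [0, 0, 0]],
    [[0, 0, 0], [0, 0, 0]],
    [[0, 0, 0], [0, 0, 0]],
    [[0, 0, 0.2], [0, 0, 0]],
    [[0, 0, 0.5], [0, 0, 0]],
    [[0, 0, 0.6], [0, 0, 0]]
  ],
  "fingers": 0,
  "grip_force": 20
}}

```text
clock: 21.2
tool_pos: [0.4385, 0.1082, 0.0169]
eef_rot: [-0.203, 0.979, -0.001, -0.003]
contact_force: [0.3, -1.4, 0.2]
opening: 0.39
finger_force: 20.0
```

{"name": "step_arm", "arguments": {
  "increments": [
    [[0, 0, 0.9], [0, 0, 0]],
    [[0, 0, 0.9], [0, 0, 0]],
    [[0, 0, 0.9], [0, 0, 0]],
    [[0.1, 1.7, 0.8], [0, 0, -1.7]],
    [[0.2, 3, 0], [0, 0, -2.6]],
    [[0.2, 3, 0], [0, 0, -2.6]],
    [[0.2, 3, 0], [0, 0, -2.6]],
    [[0.2, 3, 0], [0, 0, -2.6]],
    [[0.1, 2.5, 0], [0, 0, -2.6]],
    [[0.1, 2, 0], [0, 0, -2.5]]
  ]
}}

```text
clock: 22.2
tool_pos: [0.4493, 0.2923, 0.0519]
eef_rot: [-0.054, 0.999, 0.0, -0.002]
contact_force: [0.1, -0.2, -0.4]
opening: 0.395
finger_force: 20.0
```

Lower to about 8.6 mm.

{"name": "step_arm", "arguments": {
  "increments": [
    [[0, 0, -0.8], [0, 0, 0]],
    [[0, 0, -0.8], [0, 0, 0]],
    [[0, 0, -0.7], [0, 0, 0]],
    [[0, 0, -0.6], [0, 0, 0]],
    [[0, 0, -0.5], [0, 0, 0]],
    [[0, 0, -0.4], [0, 0, 0]],
    [[0, 0, -0.3], [0, 0, 0]],
    [[0, 0, -0.2], [0, 0, 0]],
    [[0, 0, 0], [0, 0, 0]],
    [[0, 0, 0], [0, 0, 0]]
  ]
}}

```text
clock: 23.2
tool_pos: [0.4498, 0.2903, 0.009]
eef_rot: [-0.054, 0.999, -0.0, -0.002]
contact_force: [-0.3, 0.0, 0.1]
opening: 0.395
finger_force: 20.0
```

{"name": "step_arm", "arguments": {
  "increments": [
    [[0, 0, -0.05], [0, 0, 0]],
    [[0, 0, 0], [0, 0, 0]],
    [[0, 0, 0], [0, 0, 0]],
    [[0, 0, 0], [0, 0, 0]],
    [[0, 0, 0], [0, 0, 0]],
    [[0, 0, 0.3], [0, 0, 0]],
    [[0, 0, 0.8], [0, 0, 0]],
    [[0, 0, 1.5], [0, 0, 0]],
    [[0, 0, 2], [0, 0, 0]],
    [[0, 0, 2], [0, 0, 0]]
  ],
  "fingers": 0.6
}}

```text
clock: 24.2
tool_pos: [0.4496, 0.2901, 0.0756]
eef_rot: [-0.054, 0.999, -0.0, -0.002]
contact_force: [0.2, 0.4, 0.2]
opening: 0.602
finger_force: 0.0
```

{"name": "step_arm", "arguments": {
  "increments": [
    [[1.0, -3.2, 0.3], [0, 0, -0.8]],
    [[1.0, -3.2, 0.3], [0, 0, -0.8]],
    [[1.0, -3.2, 0], [0, 0, -0.8]],
    [[1.0, -3.2, 0], [0, 0, -0.8]],
    [[1.0, -3.2, 0], [0, 0, -0.8]],
    [[1.0, -3.2, 0], [0, 0, -0.8]],
    [[1.0, -3.2, 0], [0, 0, -0.8]],
    [[1.0, -3.2, 0], [0, 0, -0.8]],
    [[1.1, -3.2, 0], [0, 0, -0.7]],
    [[0, 0, 0], [0, 0, 0]]
  ],
  "fingers": 0.6
}}

```text
clock: 25.2
tool_pos: [0.5418, -0.0047, 0.0804]
eef_rot: [0.013, 1.0, -0.003, -0.002]
contact_force: [-0.8, -0.2, -0.2]
opening: 0.598
finger_force: 0.0
```

{"name": "step_arm", "arguments": {
  "increments": [
    [[0, 0, -0.8], [0, 0, 0]],
    [[0, 0, -0.8], [0, 0, 0]],
    [[0, 0, -0.8], [0, 0, 0]],
    [[0, 0, -0.8], [0, 0, 0]],
    [[0, 0, 0], [0, 0, 0]],
    [[0, 0, 0], [0, 0, 0]],
    [[0, 0, 0], [0, 0, 0]],
    [[0, 0, 0], [0, 0, 0]],
    [[0, 0, 0], [0, 0, 0]],
    [[0, 0, 0], [0, 0, 0]]
  ]
}}

```text
clock: 26.2
tool_pos: [0.5409, 0.0022, 0.0486]
eef_rot: [0.008, 1.0, -0.0, -0.002]
contact_force: [0.5, 0.3, 0.4]
opening: 0.596
finger_force: 0.0
```

Position is good. Down to 4 mm.

{"name": "step_arm", "arguments": {
  "increments": [
    [[0, 0, -0.7], [0, 0, 0]],
    [[0, 0, -0.7], [0, 0, 0]],
    [[0, 0, -0.7], [0, 0, 0]],
    [[0, 0, -0.7], [0, 0, 0]],
    [[0, 0, -0.6], [0, 0, 0]],
    [[0, 0, -0.5], [0, 0, 0]],
    [[0, 0, -0.3], [0, 0, 0]],
    [[0, 0, -0.2], [0, 0, 0]],
    [[0, 0, 0], [0, 0, 0]],
    [[0, 0, 0], [0, 0, 0]]
  ]
}}

```text
clock: 27.2
tool_pos: [0.5409, 0.0023, 0.0045]
eef_rot: [0.008, 1.0, -0.0, -0.002]
contact_force: [-0.4, 1.2, 0.4]
opening: 0.603
finger_force: 0.0
```

{"name": "step_arm", "arguments": {
  "increments": [
    [[0, 0, 0], [0, 0, 0]],
    [[0, 0, 0], [0, 0, 0]],
    [[0, 0, 0], [0, 0, 0]],
    [[0, 0, 0], [0, 0, 0]],
    [[0, 0, 0], [0, 0, 0]],
    [[0, 0, 0], [0, 0, 0]],
    [[0, 0, 0], [0, 0, 0]],
    [[0, 0, 0.2], [0, 0, 0]],
    [[0, 0, 0.6], [0, 0, 0]],
    [[0, 0, 0.8], [0, 0, 0]]
  ],
  "fingers": 0,
  "grip_force": 20
}}

```text
clock: 28.2
tool_pos: [0.5405, 0.0023, 0.0207]
eef_rot: [0.008, 1.0, -0.0, -0.003]
contact_force: [1.0, 0.0, -0.4]
opening: 0.312
finger_force: 20.0
```

{"name": "step_arm", "arguments": {
  "increments": [
    [[0, 0, 1.5], [0, 0, 0]],
    [[0, 0, 1.5], [0, 0, 0]],
    [[0, 1, 1], [0, 0, 0]],
    [[-0.2, 3, 0], [0, 0, 1]],
    [[-0.2, 4, 0], [0, 0, 1]],
    [[-0.2, 4, 0], [0, 0, 1]],
    [[-0.2, 4, 0], [0, 0, 1]],
    [[-0.2, 4, 0], [0, 0, 1]],
    [[-0.2, 4, 0], [0, 0, 1]],
    [[-0.2, 4, 0], [0, 0, 1]]
  ]
}}

```text
clock: 29.2
tool_pos: [0.526, 0.2849, 0.0609]
eef_rot: [-0.054, 0.999, 0.0, -0.002]
contact_force: [0.3, 0.9, -0.6]
opening: 0.314
finger_force: 20.0
```

{"name": "step_arm", "arguments": {
  "increments": [
    [[-0.1, 1, 0], [0, 0, 0]],
    [[-0.1, 0.6, 0], [0, 0, 0]],
    [[0, 0, -0.8], [0, 0, 0]],
    [[0, 0, -0.8], [0, 0, 0]],
    [[0, 0, -0.8], [0, 0, 0]],
    [[0, 0, -0.5], [0, 0, 0]],
    [[0, 0, 0], [0, 0, 0]],
    [[0, 0, 0], [0, 0, 0]],
    [[0, 0, 0], [0, 0, 0]],
    [[0, 0, 0], [0, 0, 0]]
  ]
}}

```text
clock: 30.2
tool_pos: [0.525, 0.2984, 0.0317]
eef_rot: [-0.053, 0.999, -0.0, -0.002]
contact_force: [0.6, -0.2, -0.9]
opening: 0.313
finger_force: 20.0
```

Target z is about 9 mm, with the part bottom 4.5 mm below the TCP.

{"name": "step_arm", "arguments": {
  "increments": [
    [[0, 0, -0.5], [0, 0, 0]],
    [[0, 0, -0.5], [0, 0, 0]],
    [[0, 0, -0.4], [0, 0, 0]],
    [[0, 0, -0.4], [0, 0, 0]],
    [[0, 0, -0.2], [0, 0, 0]],
    [[0, 0, -0.2], [0, 0, 0]],
    [[0, 0, -0.1], [0, 0, 0]],
    [[0, 0, 0], [0, 0, 0]],
    [[0, 0, 0], [0, 0, 0]],
    [[0, 0, 0], [0, 0, 0]]
  ]
}}

```text
clock: 31.2
tool_pos: [0.5248, 0.2984, 0.0085]
eef_rot: [-0.053, 0.999, -0.0, -0.002]
contact_force: [-1.1, -0.7, 1.1]
opening: 0.313
finger_force: 20.0
```

{"name": "step_arm", "arguments": {
  "increments": [
    [[0, 0, 0], [0, 0, 0]],
    [[0, 0, 0], [0, 0, 0]],
    [[0, 0, 0], [0, 0, 0]],
    [[0, 0, 0], [0, 0, 0]],
    [[0, 0, 0], [0, 0, 0]],
    [[0, 0, 0.3], [0, 0, 0]],
    [[0, 0, 0.8], [0, 0, 0]],
    [[0, 0, 1.5], [0, 0, 0]],
    [[0, 0, 3], [0, 0, 0]],
    [[0, 0, 3], [0, 0, 0]]
  ],
  "fingers": 0.5
}}

```text
clock: 32.2
tool_pos: [0.5246, 0.2983, 0.0962]
eef_rot: [-0.053, 0.999, -0.0, -0.002]
contact_force: [0.1, -0.7, 1.1]
opening: 0.503
finger_force: 0.0
```

{"name": "step_arm", "arguments": {
  "increments": [
    [[1.5, -3.2, 0], [0, 0, 0]],
    [[1.5, -3.2, 0], [0, 0, 0]],
    [[1.5, -3.2, 0], [0, 0, 0]],
    [[1.5, -3.2, 0], [0, 0, 0]],
    [[1.5, -3.2, 0], [0, 0, 0]],
    [[1.5, -3.2, 0], [0, 0, 0]],
    [[1.5, -3.2, 0], [0, 0, 0]],
    [[1.5, -3.2, 0], [0, 0, 0]],
    [[1.5, -3.2, 0], [0, 0, 0]],
    [[0.4, -1.1, 0], [0, 0, -0.5]]
  ]
}}

```text
clock: 33.2
tool_pos: [0.6655, -0.0065, 0.0953]
eef_rot: [-0.045, 0.999, -0.002, -0.001]
contact_force: [-0.1, -0.0, -0.5]
opening: 0.499
finger_force: 0.0
```

{"name": "step_arm", "arguments": {
  "increments": [
    [[0, 0, -0.6], [0, 0, 0]],
    [[0, 0, -0.6], [0, 0, 0]],
    [[0, 0, -0.6], [0, 0, 0]],
    [[0, 0, -0.6], [0, 0, 0]],
    [[0, 0, -0.6], [0, 0, 0]],
    [[0, 0, 0], [0, 0, 0]],
    [[0, 0, 0], [0, 0, 0]],
    [[0, 0, 0], [0, 0, 0]],
    [[0, 0, 0], [0, 0, 0]],
    [[0, 0, 0], [0, 0, 0]]
  ]
}}

```text
clock: 34.2
tool_pos: [0.664, -0.0008, 0.0646]
eef_rot: [-0.048, 0.999, -0.0, -0.002]
contact_force: [0.1, 1.1, -0.3]
opening: 0.503
finger_force: 0.0
```

Run:
```python
from h import *
p,d=snap("side","side1")
cv2.imwrite("pics/crop4.png",cv2.resize(p[120:270,170:430,::-1],None,fx=3,fy=3,interpolation=cv2.INTER_CUBIC))
```

```text
(no output)
```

View pics/crop4.png

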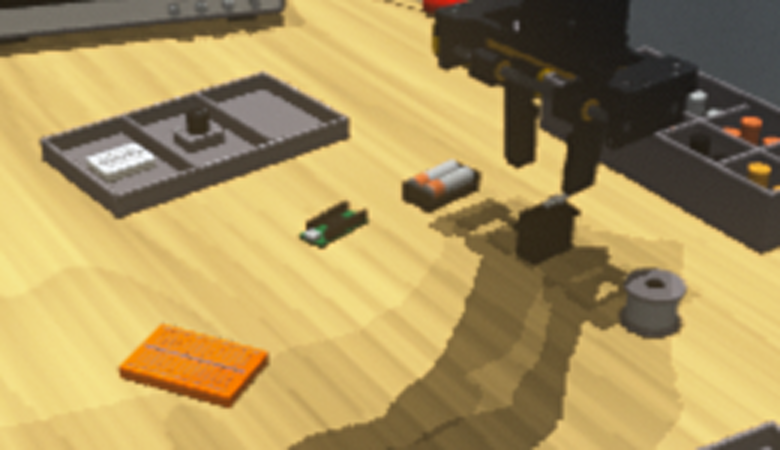

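The fingers straddle the servo, at (545,230) in the crop, and the mini board and dial sit flat in tray_three. Descending.

{"name": "step_arm", "arguments": {
  "increments": [
    [[0, 0, -0.8], [0, 0, 0]],
    [[0, 0, -0.8], [0, 0, 0]],
    [[0, 0, -0.8], [0, 0, 0]],
    [[0, 0, -0.8], [0, 0, 0]],
    [[0, 0, -0.8], [0, 0, 0]],
    [[0, 0, -0.7], [0, 0, 0]],
    [[0, 0, -0.5], [0, 0, 0]],
    [[0, 0, -0.3], [0, 0, 0]],
    [[0, 0, 0], [0, 0, 0]],
    [[0, 0, 0], [0, 0, 0]]
  ]
}}

```text
clock: 35.25
tool_pos: [0.664, -0.0007, 0.0096]
eef_rot: [-0.049, 0.999, -0.0, -0.002]
contact_force: [-0.1, 0.2, 0.3]
opening: 0.499
finger_force: 0.0
```

{"name": "step_arm", "arguments": {
  "increments": [
    [[0, 0, 0], [0, 0, 0]],
    [[0, 0, 0], [0, 0, 0]],
    [[0, 0, 0], [0, 0, 0]],
    [[0, 0, 0], [0, 0, 0]],
    [[0, 0, 0], [0, 0, 0]],
    [[0, 0, 0], [0, 0, 0]],
    [[0, 0, 0], [0, 0, 0]],
    [[0, 0, 0.2], [0, 0, 0]],
    [[0, 0, 0.6], [0, 0, 0]],
    [[0, 0, 0.8], [0, 0, 0]]
  ],
  "fingers": 0,
  "grip_force": 20
}}

```text
clock: 36.25
tool_pos: [0.6634, -0.0007, 0.0255]
eef_rot: [-0.049, 0.999, -0.0, -0.003]
contact_force: [0.3, 0.3, -0.4]
opening: 0.222
finger_force: 20.0
```

{"name": "step_arm", "arguments": {
  "increments": [
    [[0, 0, 1.5], [0, 0, 0]],
    [[0, 0, 2], [0, 0, 0]],
    [[0, 0.5, 1.5], [0, 0, 0]],
    [[-0.5, 2, 0.5], [0, 0, 0.5]],
    [[-0.8, 4, 0], [0, 0, 0]],
    [[-0.8, 4, 0], [0, 0, 0]],
    [[-0.8, 4, 0], [0, 0, 0]],
    [[-0.8, 4, 0], [0, 0, 0]],
    [[-0.8, 4, 0], [0, 0, 0]],
    [[-0.8, 4, 0], [0, 0, 0]]
  ]
}}

```text
clock: 37.25
tool_pos: [0.6088, 0.2679, 0.0808]
eef_rot: [-0.054, 0.999, 0.0, -0.003]
contact_force: [0.4, 1.4, 0.7]
opening: 0.227
finger_force: 20.0
```

{"name": "step_arm", "arguments": {
  "increments": [
    [[-0.8, 3, 0], [0, 0, 0]],
    [[-0.2, 1.2, 0], [0, 0, 0]],
    [[0, 0, -0.8], [0, 0, 0]],
    [[0, 0, -0.8], [0, 0, 0]],
    [[0, 0, -0.8], [0, 0, 0]],
    [[0, 0, -0.6], [0, 0, 0]],
    [[0, 0, 0], [0, 0, 0]],
    [[0, 0, 0], [0, 0, 0]],
    [[0, 0, 0], [0, 0, 0]],
    [[0, 0, 0], [0, 0, 0]]
  ]
}}

```text
clock: 38.25
tool_pos: [0.601, 0.3064, 0.0508]
eef_rot: [-0.053, 0.999, -0.0, -0.002]
contact_force: [-0.3, 0.5, -0.6]
opening: 0.228
finger_force: 20.0
```

{"name": "step_arm", "arguments": {
  "increments": [
    [[0, 0, -0.7], [0, 0, 0]],
    [[0, 0, -0.7], [0, 0, 0]],
    [[0, 0, -0.7], [0, 0, 0]],
    [[0, 0, -0.6], [0, 0, 0]],
    [[0, 0, -0.4], [0, 0, 0]],
    [[0, 0, -0.3], [0, 0, 0]],
    [[0, 0, -0.2], [0, 0, 0]],
    [[0, 0, -0.05], [0, 0, 0]],
    [[0, 0, 0], [0, 0, 0]],
    [[0, 0, 0], [0, 0, 0]]
  ]
}}

```text
clock: 39.25
tool_pos: [0.6009, 0.3064, 0.0142]
eef_rot: [-0.053, 0.999, -0.0, -0.002]
contact_force: [0.5, -0.9, -0.5]
opening: 0.225
finger_force: 20.0
```

{"name": "step_arm", "arguments": {
  "increments": [
    [[0, 0, 0], [0, 0, 0]],
    [[0, 0, 0], [0, 0, 0]],
    [[0, 0, 0], [0, 0, 0]],
    [[0, 0, 0], [0, 0, 0]],
    [[0, 0, 0], [0, 0, 0]],
    [[0, 0, 0.3], [0, 0, 0]],
    [[0, 0, 0.8], [0, 0, 0]],
    [[0, 0, 2], [0, 0, 0]],
    [[0, 0, 3], [0, 0, 0]],
    [[0, 0, 4], [0, 0, 0]]
  ],
  "fingers": 0.5
}}

```text
clock: 40.25
tool_pos: [0.6001, 0.3058, 0.1162]
eef_rot: [-0.053, 0.999, -0.001, -0.003]
contact_force: [1.0, 0.8, 0.7]
opening: 0.5
finger_force: 0.0
```

{"name": "step_arm", "arguments": {
  "increments": [
    [[-1, -4, 2], [0, 0, 0]],
    [[-1, -4, 2], [0, 0, 0]],
    [[-1, -4, 2], [0, 0, 0]],
    [[-1, -4, 2], [0, 0, 0]],
    [[-1, -4, 2], [0, 0, 0]],
    [[-1, -4, 0], [0, 0, 0]],
    [[-1, -4, 0], [0, 0, 0]],
    [[0, 0, 0], [0, 0, 0]],
    [[0, 0, 0], [0, 0, 0]],
    [[0, 0, 0], [0, 0, 0]]
  ]
}}

```text
clock: 41.25
tool_pos: [0.5313, 0.0279, 0.216]
eef_rot: [-0.054, 0.999, 0.0, -0.001]
contact_force: [-0.1, -0.1, -0.4]
opening: 0.501
finger_force: 0.0
```

Run:
```python
from h import *
p,d=snap("top","top3"); p2,d2=snap("side","side2")
a=cv2.resize(p[120:270,80:240,::-1],(400,375),interpolation=cv2.INTER_CUBIC); b=cv2.resize(p2[120:270,170:330,::-1],(400,375),interpolation=cv2.INTER_CUBIC)
cv2.imwrite("pics/crop5.png",np.hstack([a,b]))
W=cloud("top",d); print(W[[187,165,200],[411,411,130]])
```

```text
[[ 5.65125638e-01 -3.05062366e-01  1.15275226e-02]
 [ 6.15052257e-01 -3.10001550e-01  5.91916356e-04]
 [ 5.40358128e-01  2.91206167e-01  1.16345888e-02]]
```

View pics/crop5.png

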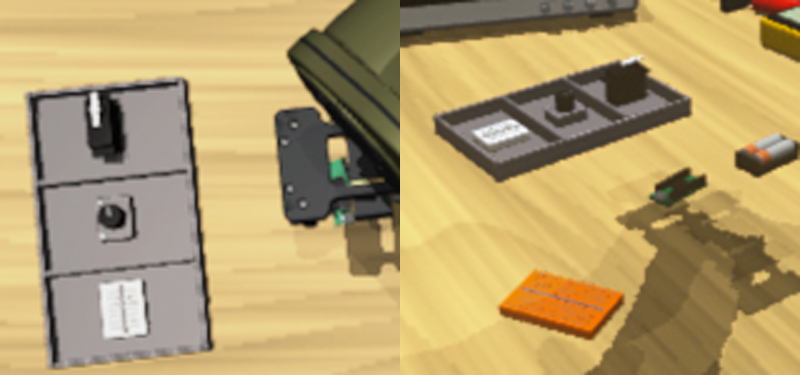

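The three parts look right. In the top view the servo sits close to the far wall, so I'll check its seat and clearance numerically.

Run:
```python
from h import *
for n in ("top","side"):
    d=np.load(f"pics/{n}.npy"); W=cloud(n,d).reshape(-1,3)
    a=np.radians(6.1); R=np.array([[np.cos(a),np.sin(a)],[-np.sin(a),np.cos(a)]])
    L=(W[:,:2]-[.5245,.2983])@R.T*1000; z=W[:,2]*1000
    s=(abs(L[:,1])<45)&(L[:,0]>30)&(L[:,0]<125)
    e=s&(z>28)&(z<55); print(n,"servo",cv2.minAreaRect(L[e].astype(np.float32)),"ztop",np.percentile(z[e],[50,95,99]))
    f=s&(z>17)&(z<23)&(L[:,0]>95); print("far wall x",np.percentile(L[f,0],[2,50,98]))
    f=s&(abs(z-4)<2)&(L[:,0]>45); print("floor x",np.percentile(L[f,0],[1,99]))
    for nm,x in (("mini",-76),("dial",0)):
        q=(abs(L[:,1])<40)&(abs(L[:,0]-x)<32)&(z>9)&(z<40); print(nm,cv2.minAreaRect(L[q].astype(np.float32)),np.percentile(z[q],[50,98]))
```

```text
top servo ((76.61212158203125, -0.2486581802368164), (53.65779495239258, 21.154769897460938), 0.5323421955108643) ztop [40.35783243 47.75953753 50.03755205]
far wall x [108.90144827 111.21007553 113.87974577]
floor x [ 45.38511333 120.22978788]
mini ((-75.82710266113281, -10.738126754760742), (45.747520446777344, 57.77153396606445), 0.9958434700965881) [13.50355556 17.7377959 ]
dial ((0.02893829345703125, 0.3204841613769531), (42.31979751586914, 37.29750442504883), 19.016016006469727) [17.17647502 35.24753029]
side servo ((80.18938446044922, -1.5056028366088867), (57.713783264160156, 22.34690284729004), 0.40199097990989685) ztop [37.78808938 46.98940543 48.03149759]
far wall x [ 95.66373439 112.97498947 117.05553433]
floor x [ 59.98224014 113.88693553]
mini ((-74.1160659790039, -0.4396514892578125), (46.43092727661133, 38.77528762817383), 1.878077507019043) [13.24746326 15.34974984]
dial ((2.247852325439453, -1.2640256881713867), (29.33574867248535, 36.69844436645508), 86.19353485107422) [16.89285795 32.69170388]
```

All parts are at compartment centres and at the right heights: servo top 48 mm, dial 32 mm, boards 13.5 mm. I'm handing in.

```bash
python3 -c "
from plant import r
print(r.finish_job())"
```

```text
the job is handed in; nothing more can be done
None
```

Both kits are made up in the order asked and the job is handed in after about 41 s: every part sits flat in its compartment, and I moved none of the bystanders or orange boards.

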